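# Cover the garnish, then uncap the sauce of unknown thread hand

### The arm

A 6-joint arm with a two-finger parallel gripper is mounted at the origin on the work surface. World frame = base frame: x ahead of the robot, y to its left, z up, the work surface at z = 0. Lengths are in m, angles in degrees, forces in N, time in s.
With the tool pointing down it reaches from about 0.25 to 0.725 m from the base axis. Payload 9.7 kg.
Tool frame: the origin (TCP) lies between the finger pads; the fingertips stand 25 mm ahead of it and the grasp point (between the pads) lies 6 mm ahead of it; z points along the fingers, y is the line along which they close (so a half turn about z gives the same grasp; the last joint's range is limited). The gripper opens to 85 mm and grips with 20 to 120 N. Pads are 22 mm wide; open, the fingers measure 114 mm over their backs; the gripper's body (76 mm by 85 mm) begins 54 mm behind the grasp point. The pads swing forward as they close: fully open they stand 13 mm farther back than shut.
Start: joints at [77.235, 4.979, 10.078, 95.1, 0, 90], TCP at [0.122, 0.536, 0.256] pointing down, gripper open.
Joint ranges: [-179.16, 179.16], [-48.56, 103.87], [-65.8, 70.77], [-126.05, 130.52], [-82.76, 87.17], [-180, 180]. Speed limits (degrees/s): [127.2, 127.2, 147.25, 180, 180, 180].

### API

Orientations are given as [roll, pitch, yaw] about the fixed x, y, z axes, in that order (R = Rz(yaw) Ry(pitch) Rx(roll)).
In Python, from workcell import bot, optics, sensors, job_done gives the robot as it stands (bot), with the cameras (optics), the readings (sensors) and the job as plain functions.
- The arm moves only by the shell command python3 drive.py 'ROWS' [FORCE]. ROWS is a JSON list of rows, 1 to 5 of them, each of 5 numbers: dx, dy, dz in normalised numbers (1 is 40 cm), then a turn about the tool's z in normalised numbers (1 is 60 degrees), then the finger opening in m; each row is the pose to reach, as a shift and turn from the pose commanded when the command began, along the tool's axes at that moment; what a row does not reach only later rows make up. A row lasts 1/12 s, in which the tool goes at most 0.0417 m and 7.16 degrees, less where a joint would pass 70% of its speed; a pose out of reach is approached as far as the arm can. The fingers move at their own pace and stop on an object; FORCE is the grip in N (left out, the last holds). Time passes only in rows, so rows that do not move let the fingers close. It prints the time, the measured TCP pose, the force, the opening and the grip force at its end. Shift and turn numbers lie between -1 and 1, and a call with a number outside is refused. Input that does not fit is refused with a message, and nothing moves.
- sensors.get_obs(): the state, without advancing time (a new reading comes with each control period).
- optics.camera(name): name is "scene" or "side" or "wrist"; returns the picture (384x512x3 uint8, blue, green, red); there is no depth.
- optics.camera_info(name): a dict with "mtx" (3x3 intrinsics, pixels), "k1" (the pictures are not rectified: a ray, as slopes to the right and down, at radius r is drawn at 1 + k1 r^2 times it, then the intrinsics apply), "extrinsics" (4x4, takes a point from camera to world coordinates). Camera axes: x right, y down, z forward; pixel columns grow to the right and rows downward; lengths in m; the calibration is good to about 2 mm. A picture is of the moment at which its call begins: read the wrist's pose just before it. camera_info takes no time and is no camera call; for the wrist camera it gives the pose at the moment of the call.
- job_done(): hands the job in; it is judged then, once.
The state is a dict: "time": time; "q": joint angles; "qd": joint speeds; "joint_efforts": joint torques, N m; "ee_pos": TCP position; "tcp_rot": TCP orientation; "wrist_force": force on the tool from outside, world axes, zero at the start; "torque": the same for the moment, N m; "opening": finger opening in m; "grasp_force": force on a finger pad.
Only numpy, scipy, OpenCV 4.12 (cv2) and the standard library are available. Lean on these libraries where they do the work, as an engineer would, in place of code of your own. Each camera call takes 0.05 s, during which the arm holds its last target. There are 200 camera calls.

### The job

Before the sauce is opened, press the loose lid of the garnish tub down until it sits level and fully home on the rim, so that no sauce can drip in. Then take the screw cap off the sauce canister: it loosens only one way and nobody remembers which, so try both ways, and lift it off. Finish while holding: keep the cap in the gripper, upright and at least 5 cm up from where it sat, straight above the mouth so that drips fall back in, and leave the bowl, pepper mill and spoon alone.

Things in the scene. Friction and masses are not known exactly. Their poses are not given: they have to be found in the camera images.
- tub: White plastic round garnish tub, fixed to the table, 120 mm across at the rim, 80 mm high, walls 4 mm, axis upright. Origin: centre of its underside.
- tub_rim (a point): Centre of the tub's rim, 80 mm above the table; z up. Four stiff rubber seal pads (black stubs in the rim) carry the lid 3 to 6 mm too high at the start, perhaps askew. They yield to about 2 N each and do not spring back: about 8 N on the middle of the lid drives it onto the hard rim, where it stays.
- lid: Loose white plastic round lid, 128 mm across, plate 5 mm thick, with a flat round boss (36 mm across, 3 mm high) in the middle of its top and a 100 mm wide, 10 mm deep plug below. Origin: centre of the plate's underside, at point tub_rim when home; the boss top is 8 mm above it.
- warmer: Steel sauce warmer, fixed: flat dark base 270 x 125 x 16 mm with two round wells. The sauce canister (96 mm across, shoulder at 99 mm, neck 56 mm across up to 130 mm) stands at the origin end; 135 mm along the warmer's +x is a well with a plain domed cover (104 mm across, top at 136 mm), not used. Origin: on the table under the canister's axis.
- mouth (a point): Centre of the canister's mouth (45 mm inside) at the neck's top, 130 mm above the table; z up. Bayonet thread, hand unknown and changing: the wrong way the cap meets a hard stop after about 0.1 rad; the right way it runs easily to a hard stop at about 1.05 rad; from 0.85 rad to that stop it lifts straight up, short of about 0.65 rad it is locked. The canister does not turn.
- cap: Black ribbed round cap of the canister, 48 mm across, 40 mm high, resting on the neck; below hang a 14 mm stem and a 40 mm cross bar, reaching 21 mm into the neck. Origin: centre of the knob's underside, at point mouth when closed; grip it 0 to 40 mm above the origin; z up. Loose, 0.08 to 0.15 kg.
- bowl: Small white ceramic bowl, 76 mm across, 35 mm high, loose bystander. Origin: centre of its underside.
- mill: Dark wooden pepper mill, 56 mm across, 160 mm high, loose bystander. Origin: centre of its underside.
- spoon: Steel spoon with a wooden handle, 190 mm long, lying on the table, loose bystander. Its length is along its x.

How it is judged:
By the outcome, as a careful person would: the job done as asked, in the order asked, and still so for the second after the job is handed in, while the arm keeps its last pose, push and grip.
It also fails if it takes over 56 s, if anything falls off the work surface, if the arm or the gripper's body presses on something with over 40 N, if the wrist force passes 120 N, or if a joint passes its speed limit or range.

## Working session

There is one attempt and no reset: what is moved stays moved. The work goes in short steps, Python scripts to look and compute and a shell command to move; the robot and the scene stay as the last step left them, time stands still between calls to the robot, and variables do not carry over. Pictures are saved under pics/ and viewed, at most 10 in all, crops included, and the job is handed in when it is done.

```bash
ls; mkdir -p pics
python3 - <<'E'
from workcell import bot, optics, sensors, job_done
import cv2
for n in ("scene","side"):
    cv2.imwrite(f"pics/{n}0.png",cv2.resize(optics.camera(n),(800,600),interpolation=cv2.INTER_CUBIC))
    i=optics.camera_info(n);print(n,i)
o=sensors.get_obs();print(o)
E
```

```text
drive.py
pics
workcell.py
scene {'mtx': array([[356.46214409,   0.        , 255.29285402],
       [  0.        , 356.46214409, 191.2320593 ],
       [  0.        ,   0.        ,   1.        ]]), 'k1': -0.013605726855928488, 'extrinsics': array([[-0.61233133,  0.64628534, -0.45537414,  0.90809089],
       [ 0.79059261,  0.49785836, -0.35651139,  0.32561508],
       [-0.00369626, -0.57831852, -0.81580269,  0.83010174],
       [ 0.        ,  0.        ,  0.        ,  1.        ]])}
side {'mtx': array([[417.26773329,   0.        , 244.84804152],
       [  0.        , 417.26773329, 193.0938728 ],
       [  0.        ,   0.        ,   1.        ]]), 'k1': -0.14574871146846874, 'extrinsics': array([[ 0.80694686, -0.42720829,  0.40783555,  0.00131696],
       [-0.59060826, -0.58871056,  0.55190739, -0.65774338],
       [ 0.00431768, -0.68623098, -0.72737088,  1.00217469],
       [ 0.        ,  0.        ,  0.        ,  1.        ]])}
{'time': 0.1, 'q': array([ 7.72347203e+01,  5.00950306e+00,  1.00382100e+01,  9.51003316e+01,
       -2.52681010e-03,  9.00005216e+01]), 'qd': array([-0.07455069, -0.04723084,  0.06185443,  0.03445243,  0.0065531 ,
        0.05145528]), 'joint_efforts': array([-3.96606065e-04, -5.21563661e+01,  4.65651119e+01,  1.60138356e-02,
        8.01944367e-06,  1.51521206e-06]), 'ee_pos': array([0.12149736, 0.53622476, 0.25563202]), 'tcp_rot': array([-1.79928375e+02,  2.52746020e-03,  1.67234202e+02]), 'wrist_force': array([0.30279403, 0.53036732, 0.27240775]), 'torque': array([-0.02636728, -0.02322166, -0.00110899]), 'grasp_force': 0.0, 'opening': 0.08549362007066076}
```

View pics/scene0.png

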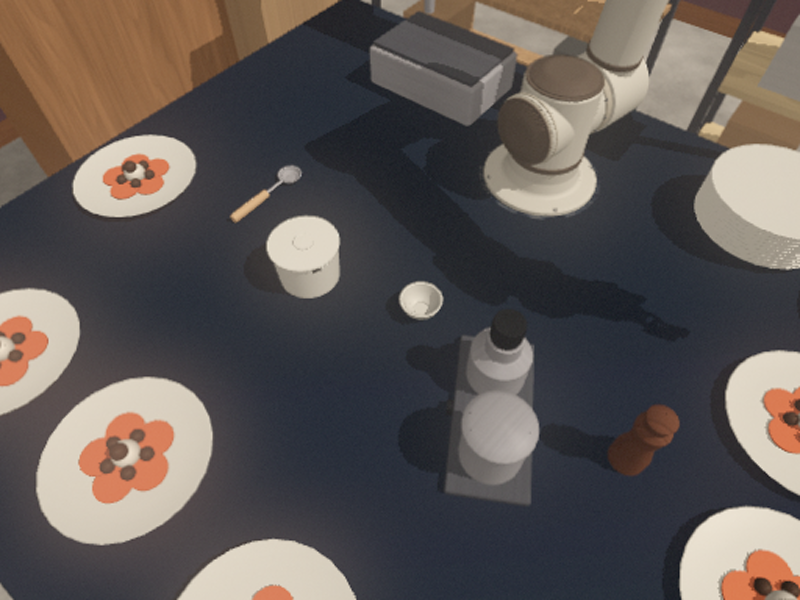

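View pics/side0.png

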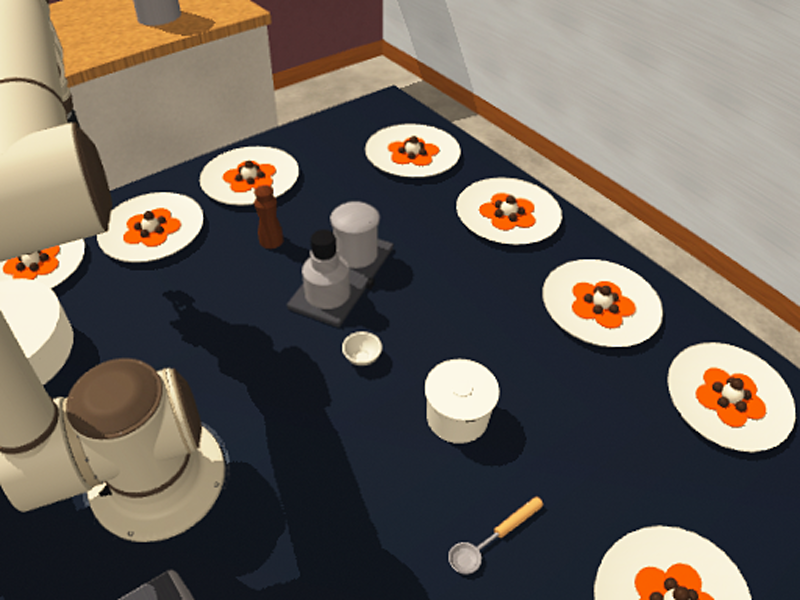

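The scene view shows the lid's boss at about (303,241), the cap at (508,330), the bowl at (421,300) and the mill at (640,440), all at 800 px scale. The side view has the boss at (461,390) and the cap at (323,243). Next I'll make enlarged tiles for accuracy.

Run:
```python
import cv2,numpy as np
from workcell import bot, optics, sensors, job_done
s=optics.camera("scene");d=optics.camera("side")
cv2.imwrite("pics/s.png",s);cv2.imwrite("pics/d.png",d)
# tiles 64x48 -> 400x300
def t(im,u,v): return cv2.resize(im[v:v+48,u:u+64],(400,300),interpolation=cv2.INTER_CUBIC)
cv2.imwrite("pics/tiles.png",np.vstack([np.hstack([t(s,294,192),t(s,164,135)]),np.hstack([t(d,175,140),t(d,263,224)])]))
```

```text
(no output)
```

View pics/tiles.png

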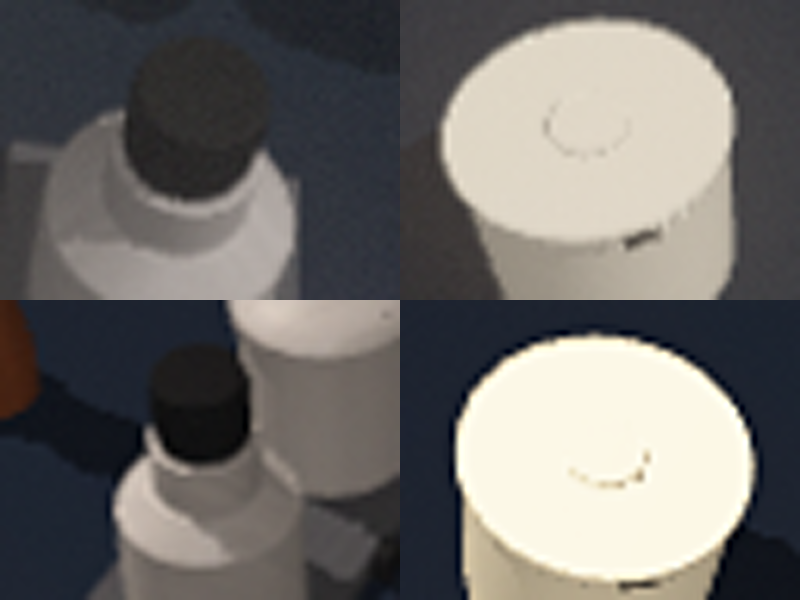

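The tiles (6.25x) give clear extents. Scene: cap x 127–268, y 35–200; lid x 41–337, y 17–243. Side: cap x 150–250, y 42–165; lid x 55–355, y 34–280. I'll fit cylinders to these.

```bash
cat > h.py <<'E'
import numpy as np
from scipy.optimize import least_squares
from workcell import bot, optics, sensors, job_done
def proj(n,P,info=None):
    i=info or optics.camera_info(n);E=np.linalg.inv(i["extrinsics"]);p=np.atleast_2d(P)@E[:3,:3].T+E[:3,3]
    s=p[:,:2]/p[:,2:];s=s*(1+i["k1"]*(s**2).sum(1,keepdims=True));K=i["mtx"]
    return s*[K[0,0],K[1,1]]+K[:2,2]
def ray(n,u,v,z,):
    f=lambda x:(proj(n,[x[0],x[1],z])[0]-[u,v]);return least_squares(f,[.4,.2]).x
def cyl(x,y,z0,z1,r):
    a=np.linspace(0,2*np.pi,180);return np.vstack([np.c_[x+r*np.cos(a),y+r*np.sin(a),a*0+z] for z in (z0,z1)])
def ext(n,C):
    p=proj(n,C);return np.r_[p.min(0),p.max(0)]
def tile(u0,v0,L,R,T,B): return np.array([u0+L/6.25-.5,v0+T/6.25-.5,u0+R/6.25-.5,v0+B/6.25-.5])
E
python3 - <<'E'
from h import *
for nm,z0,z1,r,A,B in (("cap",.13,.17,.024,tile(294,192,127,268,35,200),tile(175,140,150,250,42,165)),
  ("lid",.0845,.0895,.064,tile(164,135,41,337,17,243),tile(263,224,55,355,34,280))):
    f=lambda x:np.r_[ext("scene",cyl(x[0],x[1],z0+x[2],z1+x[2],r))-A,ext("side",cyl(x[0],x[1],z0+x[2],z1+x[2],r))-B]
    s=least_squares(f,[.45,.2,0],x_scale=.01,diff_step=1e-4);print(nm,s.x,s.fun.round(1))
k=.64
print("dome",ray("scene",500*k,418*k,.12),"mill",ray("scene",628*k,465*k,0),"bowl",ray("scene",421*k,308*k,0),"millside",ray("side",270*k,243*k,0))
E
```

```text
cap [4.75434638e-01 1.84520533e-01 4.11329893e-04] [-1.1 -0.5  0.6  0.7 -0.6 -0.3 -0.1  0.2]
lid [ 0.50164684 -0.20787208  0.00321121] [-0.3 -0.1 -0.7  0.2 -0.4 -0.3 -0.6  0.2]
dome [0.58475762 0.24543529] mill [0.47682053 0.42528804] bowl [0.43647634 0.00693914] millside [0.46239913 0.40731524]
```

Careful with the scale: shifts go in shares of 40 cm and turns go in shares of 60 degrees. That gives: -0.1604 m / 0.4 = -0.401, -0.134 m / 0.4 = -0.335.

```bash
python3 drive.py '[[-0.0668, -0.0803, 0, 0, 0], [-0.1335, -0.1605, 0, 0, 0], [-0.2003, -0.2408, 0, 0, 0], [-0.2675, -0.321, 0, 0, 0], [-0.335, -0.401, 0, 0, 0]]' 40; python3 -c "
from h import *
print(sensors.get_obs()['q'].round(1))"
```

```text
time: 0.62
ee_pos: [0.2167, 0.3492, 0.256]
tcp_rot: [-180.0, 0.0, 167.3]
wrist_force: [0.8, -0.3, -0.2]
opening: 0.0256
grasp_force: 0.0
[ 58.2 -13.9  -7.6  96.3  -0.   70.9]
```

Converted, -0.1604 m / 0.4 = -0.401, -0.134 m / 0.4 = -0.335.

```bash
python3 drive.py '[[-0.0668, -0.0803, 0, 0, 0], [-0.1335, -0.1605, 0, 0, 0], [-0.2003, -0.2408, 0, 0, 0], [-0.2675, -0.321, 0, 0, 0], [-0.335, -0.401, 0, 0, 0]]'
python3 drive.py '[[-0.0668, -0.0803, 0, 0, 0], [-0.1335, -0.1605, 0, 0, 0], [-0.2003, -0.2408, 0, 0, 0], [-0.2675, -0.321, 0, 0, 0], [-0.335, -0.401, 0, 0, 0]]'
python3 drive.py '[[-0.0668, -0.0803, 0, 0, 0], [-0.1335, -0.1605, 0, 0, 0], [-0.2003, -0.2408, 0.05, 0, 0], [-0.2675, -0.321, 0.1, 0, 0], [-0.335, -0.401, 0.15, 0, 0]]'
```

```text
time: 1.03
ee_pos: [0.3115, 0.1636, 0.2564]
tcp_rot: [180.0, 0.0, 167.3]
wrist_force: [1.2, 1.2, 0.4]
opening: 0.0002
grasp_force: 0.0
time: 1.45
ee_pos: [0.4066, -0.0222, 0.2565]
tcp_rot: [180.0, 0.0, 167.2]
wrist_force: [0.5, 1.3, -0.2]
opening: -0.0001
grasp_force: 0.0
time: 1.87
ee_pos: [0.4961, -0.1967, 0.2017]
tcp_rot: [-180.0, 0.0, 167.2]
wrist_force: [0.5, 0.9, -0.2]
opening: 0.0001
grasp_force: 0.0
```

Converted, 0.066 m / 0.4 = 0.165, 0.06 m / 0.4 = 0.15.

```bash
python3 drive.py '[[0, 0, 0.05, 0, 0], [0, 0, 0.1, 0, 0], [0, 0, 0.15, 0, 0], [0, 0, 0.165, 0, 0], [0, 0, 0.165, 0, 0]]'
python3 - <<'E'
import cv2
from h import *
a=cv2.resize(optics.camera("side")[190:340,220:370],(400,400),interpolation=cv2.INTER_CUBIC)
b=cv2.resize(optics.camera("scene")[90:240,120:270],(400,400),interpolation=cv2.INTER_CUBIC)
cv2.imwrite("pics/p1.png",np.hstack([a,b]))
E
```

```text
time: 2.28
ee_pos: [0.4947, -0.1942, 0.1347]
tcp_rot: [180.0, -0.2, 167.2]
wrist_force: [1.1, -0.1, 0.2]
opening: 0.0001
grasp_force: 0.0
```

View pics/p1.png

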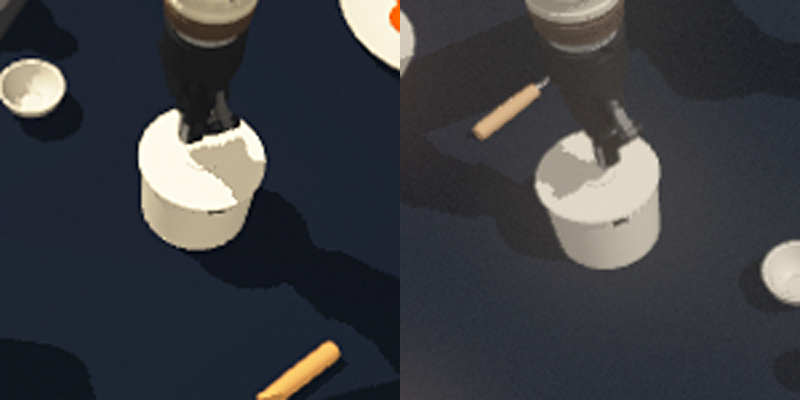

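The closed fingertips are over the lid, slightly off the boss centre (about 14 mm, matching the pose readout). I'll correct that sideways and go down.

Converted, 0.016 m / 0.4 = 0.04, -0.0119 m / 0.4 = -0.0298.

```bash
python3 drive.py '[[-0.0248, -0.0298, 0, 0, 0], [-0.0248, -0.0298, 0.0125, 0, 0], [-0.0248, -0.0298, 0.025, 0, 0], [-0.0248, -0.0298, 0.0325, 0, 0], [-0.0248, -0.0298, 0.04, 0, 0]]'
python3 drive.py '[[0, 0, 0.0025, 0, 0], [0, 0, 0.005, 0, 0], [0, 0, 0.0075, 0, 0]]'
```

```text
time: 2.8
ee_pos: [0.5025, -0.2079, 0.1203]
tcp_rot: [180.0, -0.0, 167.2]
wrist_force: [0.4, 0.5, 1.1]
opening: 0.0004
grasp_force: 0.0
time: 3.05
ee_pos: [0.5026, -0.2081, 0.1178]
tcp_rot: [180.0, 0.0, 167.2]
wrist_force: [-1.4, 1.9, 3.6]
opening: -0.0006
grasp_force: 1.8
```

Converted, 0.002 m / 0.4 = 0.005, 0.001 m / 0.4 = 0.0025.

```bash
python3 drive.py '[[0, 0, 0.0025, 0, 0], [0, 0, 0.005, 0, 0], [0, 0, 0.005, 0, 0]]'
python3 drive.py '[[0, 0, 0.0025, 0, 0], [0, 0, 0.005, 0, 0], [0, 0, 0.005, 0, 0]]'
```

```text
time: 3.3
ee_pos: [0.5027, -0.2082, 0.1161]
tcp_rot: [180.0, 0.0, 167.2]
wrist_force: [-1.2, 1.8, 4.5]
opening: -0.0004
grasp_force: 2.3
time: 3.55
ee_pos: [0.5027, -0.2082, 0.1142]
tcp_rot: [180.0, 0.0, 167.2]
wrist_force: [-1.0, 3.0, 5.8]
opening: 0.0003
grasp_force: 2.9
```

```bash
python3 drive.py '[[0, 0, 0.0025, 0, 0], [0, 0, 0.005, 0, 0], [0, 0, 0.005, 0, 0]]'
python3 drive.py '[[0, 0, 0.0025, 0, 0], [0, 0, 0.0025, 0, 0]]'
```

```text
time: 3.8
ee_pos: [0.5028, -0.2082, 0.1132]
tcp_rot: [-180.0, 0.1, 167.2]
wrist_force: [-5.4, 2.8, 14.2]
opening: 0.0003
grasp_force: 6.8
time: 3.97
ee_pos: [0.5028, -0.2082, 0.1131]
tcp_rot: [-180.0, 0.1, 167.2]
wrist_force: [-7.9, 4.2, 21.4]
opening: 0.0002
grasp_force: 10.3
```

Force climbs steeply with the tip at z = 0.088, so the lid is on the hard rim. Retreating and moving to above the cap, then checking the lid.

Converted, -0.145 m / 0.4 = -0.3625, -0.135 m / 0.4 = -0.3375.

```bash
python3 drive.py '[[0, 0, -0.0625, 0, 0.0], [0, 0, -0.15, 0, 0], [0, 0, -0.25, 0, 0], [0.0275, 0.095, -0.3375, 0, 0.085], [0.055, 0.1875, -0.3625, 0, 0.085]]'
python3 drive.py '[[0.0283, 0.0943, 0, 0, 0.085], [0.0565, 0.1885, 0, 0, 0.085], [0.0848, 0.2828, 0, 0, 0.085], [0.113, 0.377, 0, 0, 0.085], [0.1413, 0.4713, 0, 0, 0.085]]' 60
python3 drive.py '[[0.0283, 0.0943, 0, 0, 0.085], [0.0565, 0.1885, 0, 0, 0.085], [0.0848, 0.2828, 0, 0, 0.085], [0.0848, 0.2828, 0, 0, 0.085]]'
python3 - <<'E'
import cv2
from h import *
a=cv2.resize(optics.camera("side")[220:300,260:340],(400,400),interpolation=cv2.INTER_CUBIC)
b=cv2.resize(optics.camera("scene")[125:205,155:235],(400,400),interpolation=cv2.INTER_CUBIC)
cv2.imwrite("pics/p2.png",np.hstack([a,b]))
w=optics.camera("wrist");cv2.imwrite("pics/w.png",w)
o=sensors.get_obs();print(o["ee_pos"],o["q"])
print(proj("wrist",[[.4755,.1845,.17],[.4755,.1845,.13]]))
E
```

```text
time: 4.38
ee_pos: [0.4989, -0.1392, 0.2562]
tcp_rot: [-180.0, 0.3, 167.0]
wrist_force: [2.0, 1.0, 0.6]
opening: 0.0232
grasp_force: 0.0
time: 4.8
ee_pos: [0.4844, 0.0599, 0.2527]
tcp_rot: [180.0, 0.0, 167.2]
wrist_force: [1.2, 0.4, 0.0]
opening: 0.0832
grasp_force: 0.0
time: 5.13
ee_pos: [0.476, 0.1814, 0.2521]
tcp_rot: [179.9, -0.0, 167.5]
wrist_force: [0.0, 0.1, 0.7]
opening: 0.0849
grasp_force: 0.0
[0.47670398 0.17614366 0.25243063] [ 2.02891192e+01 -8.31955432e-01  3.66599488e+00  9.45072140e+01
 -1.89308924e-02  3.29760248e+01]
[[265.4400306  204.87155461]
 [263.41341219 191.59926818]]
```

View pics/p2.png

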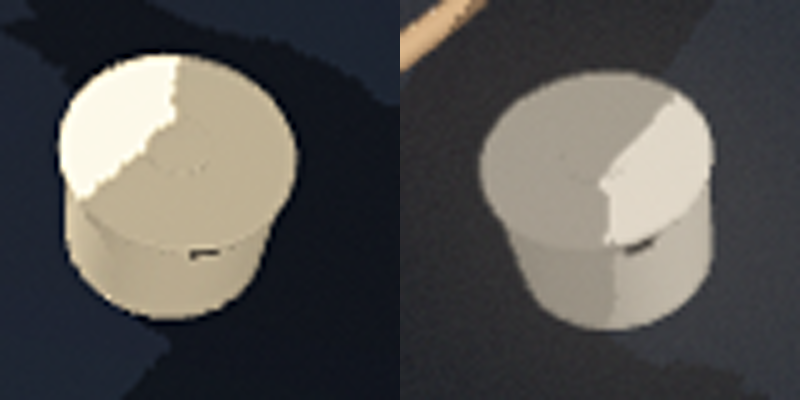

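View pics/w.png

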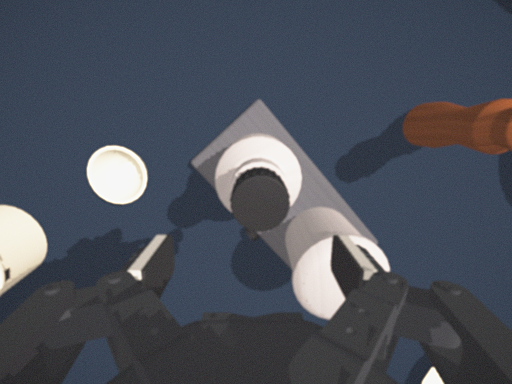

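The lid appears seated flush in both views. In the wrist view the cap's top is at about (261,201) and the path is clear. I'll refine the cap position with the wrist image.

Run:
```python
from h import *
import cv2
w=cv2.imread("pics/w.png");g=cv2.cvtColor(w,cv2.COLOR_BGR2GRAY)
m=(g[160:240,222:300]<62).astype(np.uint8)
n,l,s,c=cv2.connectedComponentsWithStats(m);print(s[:6])
for dx in(0,.003,-.003):print(ext("wrist",cyl(.4755+dx,.1845,.13,.17,.024)).round(1))
print(ext("wrist",cyl(.4755,.1875,.13,.17,.024)).round(1))
```

```text
[[   0    0   78   80 5664]
 [  11    8   50   27  289]
 [  10   36    1    4    4]
 [  43   45    1    1    1]
 [   0   46   14   16  116]
 [  51   46    1    1    1]]
[235.1 166.2 295.8 232.8]
[236.  169.4 296.5 236.1]
[234.2 163.  295.1 229.5]
[238.8 165.5 299.5 232.1]
```

```bash
python3 drive.py '[[0, 0, 0, 0, 0.085], [0, 0, 0, 0, 0.085], [0, 0, 0, 0, 0.085]]'
python3 - <<'E'
from h import *
import cv2
i=optics.camera_info("wrist");o=sensors.get_obs();w=optics.camera("wrist");cv2.imwrite("pics/w2.png",w)
print(o["ee_pos"],sensors.get_obs()["ee_pos"],ext("wrist",cyl(.4755,.1845,.13,.17,.024)).round(1))
cv2.imwrite("pics/w2c.png",cv2.resize(w[150:250,210:310],(600,600),interpolation=cv2.INTER_CUBIC))
E
```

```text
time: 5.53
ee_pos: [0.4771, 0.1748, 0.2527]
tcp_rot: [180.0, 0.0, 167.1]
wrist_force: [0.5, -0.2, 0.5]
opening: 0.0853
grasp_force: 0.0
[0.47705536 0.17480307 0.25266204] [0.47704641 0.17490511 0.25266353] [236.5 165.5 297.1 232. ]
```

View pics/w2c.png

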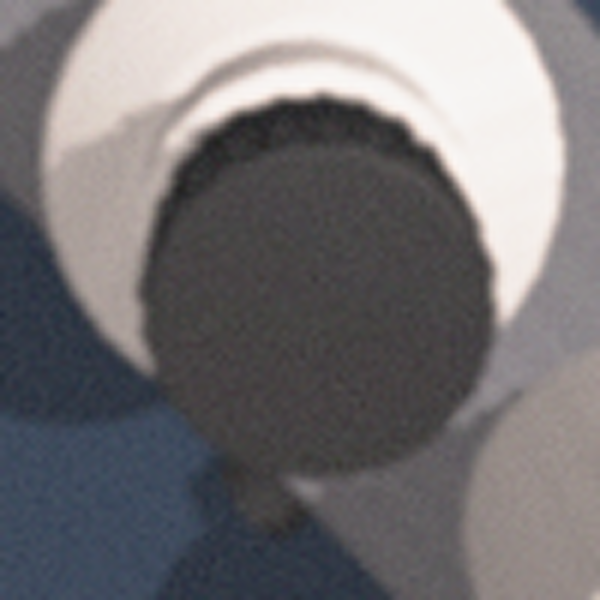

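Converted, 0.0925 m / 0.4 = 0.2313, 0.0068 m / 0.4 = 0.017.

```bash
python3 drive.py '[[0.0103, 0.017, 0.05, 0, 0.085], [0.0103, 0.017, 0.1125, 0, 0.085], [0.0103, 0.017, 0.175, 0, 0.085], [0.0103, 0.017, 0.2125, 0, 0.085], [0.0103, 0.017, 0.2313, 0, 0.085]]'
python3 drive.py '[[0, 0, 0, 0, 0.07], [0, 0, 0, 0, 0.06], [0, 0, 0, 0, 0.04], [0, 0, 0, 0, 0.04]]' 20
python3 -c "
from h import *
o=sensors.get_obs();print(o['q'].round(1),o['torque'].round(2))"
```

```text
time: 6.0
ee_pos: [0.4736, 0.1825, 0.1577]
tcp_rot: [-179.9, -0.1, 167.2]
wrist_force: [0.2, 0.1, -0.1]
opening: 0.085
grasp_force: 0.0
time: 6.33
ee_pos: [0.4749, 0.1835, 0.1616]
tcp_rot: [179.9, 0.1, 167.2]
wrist_force: [0.5, -1.4, 2.6]
opening: 0.0476
grasp_force: 20.7
[21.1 -1.6 -7.1 84.3 -0.  33.9] [-0.23 -0.01 -0.05]
```

Converted, 8 degrees / 60 = 0.1333.

```bash
python3 drive.py '[[0, 0, 0, 0, 0.04], [0, 0, 0, 0, 0.04]]' 60
for k in 1 ; do python3 drive.py '[[0, 0, 0, 0.0667, 0.04], [0, 0, 0, 0.1333, 0.04], [0, 0, 0, 0.1333, 0.04]]' ; done
python3 -c "
from h import *
o=sensors.get_obs();print(o['q'].round(1),o['torque'].round(2))"
```

```text
time: 6.5
ee_pos: [0.475, 0.1835, 0.1617]
tcp_rot: [179.9, 0.1, 167.2]
wrist_force: [-0.8, -1.3, 6.4]
opening: 0.0467
grasp_force: 60.8
time: 6.75
ee_pos: [0.4751, 0.1837, 0.1618]
tcp_rot: [179.9, 0.1, 159.0]
wrist_force: [0.6, -0.9, 5.8]
opening: 0.0468
grasp_force: 60.8
[21.1 -1.6 -7.1 84.3 -0.  42.2] [-0.12  0.   -0.06]
```

Converted, 8 degrees / 60 = 0.1333.

```bash
python3 drive.py '[[0, 0, 0, 0.0667, 0.04], [0, 0, 0, 0.1333, 0.04], [0, 0, 0, 0.1333, 0.04]]' ; 
python3 -c "
from h import *
o=sensors.get_obs();print(o['q'].round(1),o['torque'].round(2))"
```

```text
time: 7.0
ee_pos: [0.4751, 0.1838, 0.1618]
tcp_rot: [179.9, 0.1, 151.0]
wrist_force: [0.5, -0.7, 5.9]
opening: 0.0465
grasp_force: 60.7
[21.1 -1.6 -7.1 84.3 -0.  50.2] [-0.07  0.01 -0.05]
```

Turning runs freely past 0.1 rad, so this is the loosening direction. I'll continue to about 55°.

Converted, 20 degrees / 60 = 0.3333.

```bash
python3 drive.py '[[0, 0, 0, 0.1, 0.04], [0, 0, 0, 0.2, 0.04], [0, 0, 0, 0.3, 0.04], [0, 0, 0, 0.3333, 0.04], [0, 0, 0, 0.3333, 0.04]]' ; 
python3 -c "
from h import *
o=sensors.get_obs();print(o['q'].round(1),o['torque'].round(2))"
python3 drive.py '[[0, 0, 0, 0.1, 0.04], [0, 0, 0, 0.2, 0.04], [0, 0, 0, 0.3, 0.04], [0, 0, 0, 0.3167, 0.04], [0, 0, 0, 0.3167, 0.04]]' ; 
python3 -c "
from h import *
o=sensors.get_obs();print(o['q'].round(1),o['torque'].round(2))"
```

```text
time: 7.42
ee_pos: [0.4751, 0.1837, 0.1618]
tcp_rot: [179.8, 0.1, 131.1]
wrist_force: [-0.1, 0.2, 6.0]
opening: 0.0465
grasp_force: 60.7
[21.1 -1.6 -7.1 84.3 -0.  70.1] [-0.09  0.01 -0.06]
time: 7.83
ee_pos: [0.4751, 0.1837, 0.1618]
tcp_rot: [179.8, 0.0, 112.1]
wrist_force: [0.2, 0.5, 6.8]
opening: 0.0467
grasp_force: 60.7
[21.1 -1.6 -7.1 84.3 -0.  89. ] [-0.11  0.03 -0.07]
```

Converted, -0.006 m / 0.4 = -0.015, -0.004 m / 0.4 = -0.01.

```bash
python3 drive.py '[[0, 0, -0.005, 0, 0.04], [0, 0, -0.01, 0, 0.04], [0, 0, -0.015, 0, 0.04], [0, 0, -0.015, 0, 0.04]]'
python3 -c "
from h import *
o=sensors.get_obs();print(o['q'].round(1),o['torque'].round(2))"
```

```text
time: 8.17
ee_pos: [0.4744, 0.1835, 0.1665]
tcp_rot: [180.0, -0.0, 112.2]
wrist_force: [-1.1, -0.0, -1.5]
opening: 0.0466
grasp_force: 61.5
[21.1 -1.6 -6.5 85.   0.  88.9] [-0.   -0.    0.01]
```

Only the cap's weight shows on the wrist, so it is free. Lifting straight up.

Converted, -0.065 m / 0.4 = -0.1625, -0.055 m / 0.4 = -0.1375.

```bash
python3 drive.py '[[0, 0, -0.025, 0, 0.04], [0, 0, -0.0625, 0, 0.04], [0, 0, -0.1, 0, 0.04], [0, 0, -0.1375, 0, 0.04], [0, 0, -0.1625, 0, 0.04]]'
python3 drive.py '[[0, 0, 0, 0, 0.04], [0, 0, 0, 0, 0.04], [0, 0, 0, 0, 0.04], [0, 0, 0, 0, 0.04], [0, 0, 0, 0, 0.04]]'
python3 - <<'E'
import cv2
from h import *
o=sensors.get_obs();print(o["ee_pos"],o["wrist_force"],o["time"])
a=cv2.resize(optics.camera("side")[60:210,130:280],(400,400),interpolation=cv2.INTER_CUBIC)
b=cv2.resize(optics.camera("scene")[120:320,150:350],(400,400),interpolation=cv2.INTER_CUBIC)
cv2.imwrite("pics/p3.png",np.hstack([a,b]))
E
```

```text
time: 8.58
ee_pos: [0.4745, 0.1836, 0.2331]
tcp_rot: [179.9, 0.0, 112.2]
wrist_force: [-0.4, 0.1, -1.6]
opening: 0.0464
grasp_force: 61.7
time: 9.0
ee_pos: [0.474, 0.1834, 0.2302]
tcp_rot: [-179.9, 0.0, 112.2]
wrist_force: [-0.8, -0.2, -1.3]
opening: 0.0467
grasp_force: 61.7
[0.47402455 0.18335619 0.23016919] [-0.76628106 -0.20987604 -1.27181547] 9.0
```

View pics/p3.png

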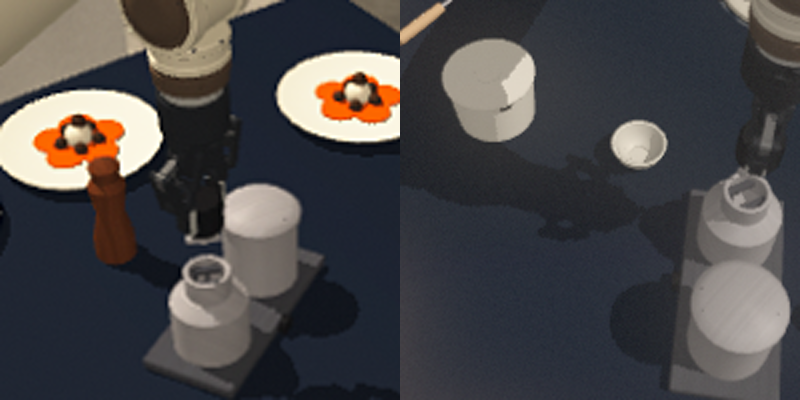

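The cap hangs upright in the gripper above the open mouth (side view: mouth at about (205,270), cap at (203,220)). Bowl and mill are untouched and the lid is seated.

```bash
python3 -c "
from workcell import bot, optics, sensors, job_done
print(job_done())"
```

```text
the job is handed in; nothing more can be done
None
```

I pressed the tub lid home first, then unscrewed the sauce cap (it ran free the first way I tried, so I didn't need the other) and handed in at about 9 s, holding it upright about 68 mm above its seat, straight over the mouth; I kept clear of the bowl, mill and spoon.

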